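Wedge the sagging nest plate level against its stops

ROBOT

A 6-joint arm with a two-finger parallel gripper is mounted at the origin on the work surface. World frame = base frame: x ahead of the robot, y to its left, z up, the work surface at z = 0. Lengths are in m, angles in rad, forces in N, time in s.
With the tool pointing down it reaches from about 0.35 to 0.975 m from the base axis. Payload 4.9 kg.
Tool frame: the origin (TCP) lies between the finger pads; the fingertips stand 19 mm ahead of it and the grasp point (between the pads) is the TCP; z points along the fingers, y is the line along which they close (so a half turn about z gives the same grasp; the last joint's range is limited). The gripper opens to 85 mm and grips with 20 to 120 N. Pads are 22 mm wide; open, the fingers measure 114 mm over their backs; the gripper's body (76 mm by 85 mm) begins 54 mm behind the grasp point. The pads swing forward as they close: fully open they stand 13 mm farther back than shut.
Start: joints at [-1.437, 0.053, 1.613, -0, 1.476, -0.119], TCP at [0.156, -0.605, 0.215] pointing down, gripper open.
Joint ranges: [-3.01, 3.01], [-1.01, 2.22], [0.06, 2.58], [-1.02, 4.17], [0.09, 2.62], [-3.14, 3.14]. Speed limits (rad/s): [2.57, 2.57, 3.14, 3.14, 3.14, 3.14].

INTERFACE

Orientations are given as a rotation vector (axis times angle).
In Python, from station import ctrl gives the robot as it stands. The module is installed in compiled form; this text tells all that it offers.
- The arm moves only by the tool servo_tool, never from a script. Its argument "increments" is a list that holds one entry, the list of rows, each a list of 5 numbers: the finger opening in cm, from 0 to 8.54, then the shift along the tool's x, y, z in cm, then the turn about the tool's z in degrees. A call has 1 to 5 rows; each row is the pose to reach, as a shift and turn from the pose commanded when the call began, along the tool's axes at that moment; what a row does not reach only later rows make up. A row lasts 1/10 s, in which the tool goes at most 50 mm and 8.59 degrees, less where a joint would pass 70% of its speed; a pose out of reach is approached as far as the arm can. A call with a gripper value outside its range is refused whole. The fingers move at their own pace and stop on an object; "newtons" is the grip in N (left out, the last holds). Time passes only in rows, so rows that repeat a pose let the fingers close. It gives the time, the measured TCP pose, the force, the opening and the grip force at its end, in the units of the state.
- ctrl.get_obs(): the state, without advancing time (a new reading comes with each control period).
- ctrl.get_image(name): name is "side" or "top" or "wrist"; returns a dict with "img" (384x512x3 uint8, red, green, blue), "fx", "fy", "cx", "cy" (pixels), "rvec" (rotation vector, rad) and "tvec" (3), from world to camera coordinates, as OpenCV has them; the wrist camera has in their place "mount" (4x4, takes a point from camera to tool coordinates, whose origin is the TCP and whose axes are the flange's). Camera axes: x right, y down, z forward; pixel columns grow to the right and rows downward; lengths in m; the calibration is good to about 2 mm. A picture is of the moment at which its call begins: read the wrist's pose just before it. There is no depth.
- ctrl.finish_job(): hands the job in; it is judged then, once.
The state is a dict: "t": time; "q": joint angles; "dq": joint speeds; "effort": joint torques, N m; "tool_pos": TCP position; "tool_rot": TCP orientation; "contact_force": force on the tool from outside, world axes, zero at the start; "wrist_torque": the same for the moment, N m; "opening": finger opening in m; "grip_force": force on a finger pad.
Only numpy, scipy, OpenCV 4.12 (cv2) and the standard library are available. Lean on these libraries where they do the work, as an engineer would, in place of code of your own. Each camera call takes 0.05 s, during which the arm holds its last target. There are 200 camera calls.

TASK

The hinged nest plate of the assembly fixture has sagged at its free edge. Take the brass wedge with the black grip block, lay it in the steel runway and push it, thin end first, under that edge until the plate is level and firm up against its two stop toes: finish with a steady push of about 12 N, and do not force it past that. Then let go of it and leave the other things on the bench where they are.

Things in the scene. Friction and masses are not known exactly. Their poses are not given: they have to be found in the camera images.
- wedge_grip (a point): Brass wedge with black grip block, lying flat on the bench; 125 mm long, 24 wide, 0.22 kg. This point: centre of the block (30 long, 24 wide, 48 high), 24 mm above the wedge's underside. x points to the thin end, 110 mm ahead of this point and 3 mm thick; the top slopes 1 in 5 over 95 mm, to 22 mm at the block. The block's flat rear face is 15 mm behind this point; z up.
- wedge: The same wedge; origin in the middle of its underside, 47.5 mm ahead of the block's centre, 62.5 mm behind the thin end; x to the thin end, z up. Pushed under the plate, it stays there by friction (the brass is lightly greased) when let go.
- wedge_tip (a point): Middle of the lower edge of the wedge's thin end.
- mouth (a point): Point on the fixed fixture, on the centre line of the steel runway, straight below the plate's free edge, 22 mm above the bench. x: level along the runway, the way the wedge goes in; z up. Two steel stop toes stand 60 mm or more to either side, up to 19 mm before this point, 62.5 mm high. Valves and a palm button stand 80 mm or more to the sides, a 141 mm column beyond the hinge.
- fixture: The fixed assembly fixture; origin on the bench, 22 mm below the mouth point, same axes. Its steel runway for the wedge is a channel 30 mm wide inside, cheeks 8 mm thick and 5 mm high; it starts 130 mm before the mouth and ends 90 mm beyond. It is packed up anew each time: its floor is 20.5 to 23.5 mm above the bench, not measured. Under it is a tongue 70 mm wide, 15 mm high.
- nest_plate: Hinged aluminium plate, 180 x 160 x 12 mm, about 1 kg, with six brown connectors. Origin on the hinge axis, 170 mm beyond the free edge, 44 mm above the bench. x as that of the mouth, z its upward normal. At first it sags 0.05 rad, free edge down, 6 to 9 mm above the runway floor. Level, its underside is 38 mm above the bench and its top bears on the toes.
- lip (a point): Middle of the plate's free edge, half-way up its thickness. Lifting the plate with the greased wedge takes a level push of some 3 to 8 N (bearing down on the wedge adds drag); once the plate meets the rigid toes the push climbs by 2 N per mm or more. Firm: wedge and plate press on each other with more than 8 N (a push of about 9 N does it); more than 36 N (a push of 18 N or more) overloads the toes.
- parallel_mid (a point): Bystander: plain brass parallel block, 85 x 24 x 20 mm, same height all along, no black grip; its centre. Not to be used.
- connector1: Bystander: loose brown connector, 28 mm wide, 30 mm high, standing on the bench; origin at its foot.
- connector2: Bystander: another loose brown connector, same size; origin at its foot.
- palm_knob: Bystander: black knob, 38 mm wide, 51 mm high; origin at its foot.
- grease_jar: Bystander: cream jar with white lid, 80 mm wide, 75 mm high; origin at its foot.
- driver: Bystander: screwdriver lying on the bench; origin under its middle.
- end_cap: Bystander: steel and brass end cap, 36 mm wide, 22 mm high; origin at its foot.
Not all that is in view belongs to the job. Leave any green look-alike of the wedge alone.

How it is judged:
On the way:
1. the wedge lies in the runway with its thin end under the plate's free edge, the plate still down (x of wedge_tip in the frame of mouth above 0.004 m and angle between wedge's own z axis and vertical below 0.06 rad and angle between nest_plate's own z axis and vertical above 0.02 rad and y of wedge_tip in the frame of mouth between -0.008 and 0.008 m), for 0.1 s.
At the end, for the whole second after the job is handed in: The nest plate is level within 0.01 rad (0.6 degrees) and at rest; the wedge lies flat in the runway under its free edge, in line within 0.15 rad and 8 mm, thin end at least 40 mm in, at rest, let go, and presses on the plate with more than 8 N (angle between nest_plate's own z axis and vertical below 0.01 rad and contact force between wedge and nest_plate above 8 N and angle between the x axis of wedge and the x axis of mouth, either way round below 0.15 rad and x of wedge_tip in the frame of mouth above 0.04 m and angle between wedge's own z axis and vertical below 0.04 rad and linear speed of wedge below 0.005 m/s and angular speed of nest_plate below 0.02 rad/s and y of wedge_tip in the frame of mouth between -0.008 and 0.008 m); the robot touches nothing.
It fails at once if the wedge is overdriven: wedge and plate press on each other with more than 36 N (contact force between wedge and nest_plate above 36 N).
It fails at once if a bystander is moved by more than 20 mm (distance of any of parallel_mid, connector1, connector2, palm_knob, grease_jar, driver, end_cap from where it was at the start of the episode above 0.02 m).
It also fails if it takes over 70 s, if anything falls off the work surface, if the arm or the gripper's body presses on something with over 40 N, if the wrist force passes 120 N, or if a joint passes its speed limit or range.

## Working session

There is one attempt and no reset: what is moved stays moved. The work goes in short steps, Python scripts to look and compute and a tool call to move; the robot and the scene stay as the last step left them, time stands still between calls to the robot, and variables do not carry over. Pictures are saved under pics/ and viewed, at most 10 in all, crops included, and the job is handed in when it is done.

Besides the shell and the picture viewer there is one more tool, called after "Request:" as a command line: name --argument value ..., lists and objects as JSON in quotes. servo_tool: Moves the arm, as the interface text tells. Its arguments: {"type":"object","properties":{"increments":{"type":"array"},"newtons":{"type":"number"}},"required":["increments"]}

```bash
mkdir -p pics; cat > h.py <<'E'
import numpy as np, cv2
from station import ctrl
from scipy.spatial.transform import Rotation as R
def snap(n,f):
    o=ctrl.get_obs(); d=ctrl.get_image(n); cv2.imwrite(f,d["img"][:,:,::-1]); 
    import pickle; pickle.dump((o,d),open(f[:-3]+'pkl','wb')); return o,d
def load(f):
    import pickle; return pickle.load(open(f,'rb'))
def cam(o,d):
    if "mount" in d:
        T=np.eye(4);T[:3,:3]=R.from_rotvec(o["tool_rot"]).as_matrix();T[:3,3]=o["tool_pos"]
        T=T@np.array(d["mount"]); return T[:3,:3],T[:3,3]
    Rm=R.from_rotvec(np.array(d["rvec"]).ravel()).as_matrix(); return Rm.T,-Rm.T@np.array(d["tvec"]).ravel()
def px2w(o,d,u,v,z):
    A,c=cam(o,d); r=A@np.array([(u-d["cx"])/d["fx"],(v-d["cy"])/d["fy"],1]); return c+r*(z-c[2])/r[2]
def w2px(o,d,p):
    A,c=cam(o,d); q=A.T@(np.array(p)-c); return d["fx"]*q[0]/q[2]+d["cx"],d["fy"]*q[1]/q[2]+d["cy"]
E
python3 - <<'E'
from h import *
ims=[]
for n in ("top","side"):
    o,d=snap(n,f"pics/{n}.png"); print(n,cam(o,d)[1],cam(o,d)[0][:,2])
    cv2.imwrite(f"pics/{n}b.png",cv2.resize(d["img"][:,:,::-1],(800,600),interpolation=cv2.INTER_CUBIC))
print(o)
E
```

```text
top [0.37256636 0.00200053 1.09515716] [ 0.14421409 -0.00784785 -0.98951539]
side [0.46975883 0.82489715 0.57295077] [ 0.07167559 -0.84670693 -0.52720962]
{'t': 0.05, 'q': array([-1.43699694e+00,  5.33397807e-02,  1.61428318e+00, -5.71093554e-06,
        1.47598630e+00, -1.18971163e-01]), 'dq': array([ 0.00013606, -0.00187057, -0.00081645,  0.00063202,  0.00254477,
        0.00031313]), 'effort': array([-2.10682891e-03, -3.95188200e+01, -3.71658075e+01, -1.76533890e-04,
        4.11408517e-03, -7.50068722e-06]), 'tool_pos': array([ 0.15623378, -0.60448847,  0.21338009]), 'tool_rot': array([-3.11453479e+00, -3.95741542e-01,  3.23938642e-05]), 'contact_force': array([ 0.72484953, -0.66781561, -0.17430731]), 'wrist_torque': array([0.00380222, 0.02377111, 0.02563733]), 'grip_force': 0.0, 'opening': 0.08556149073825559}
```

View pics/topb.png

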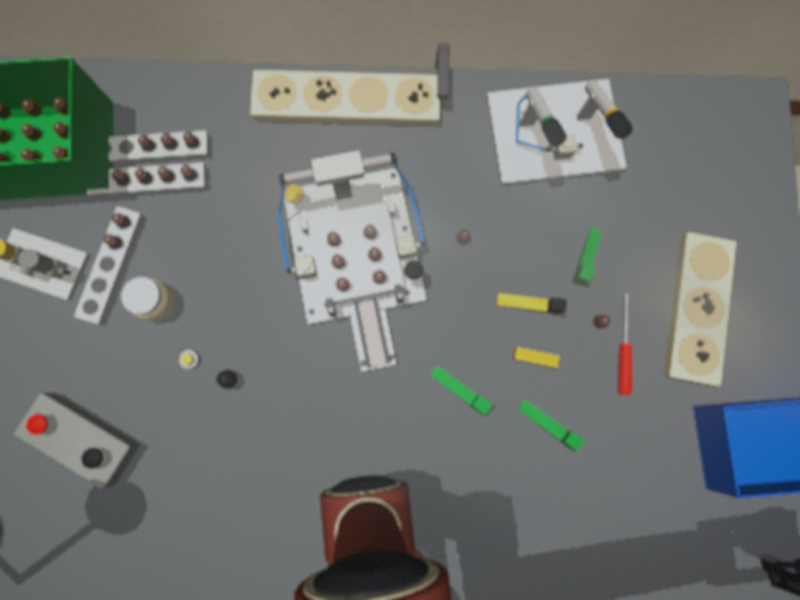

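View pics/sideb.png

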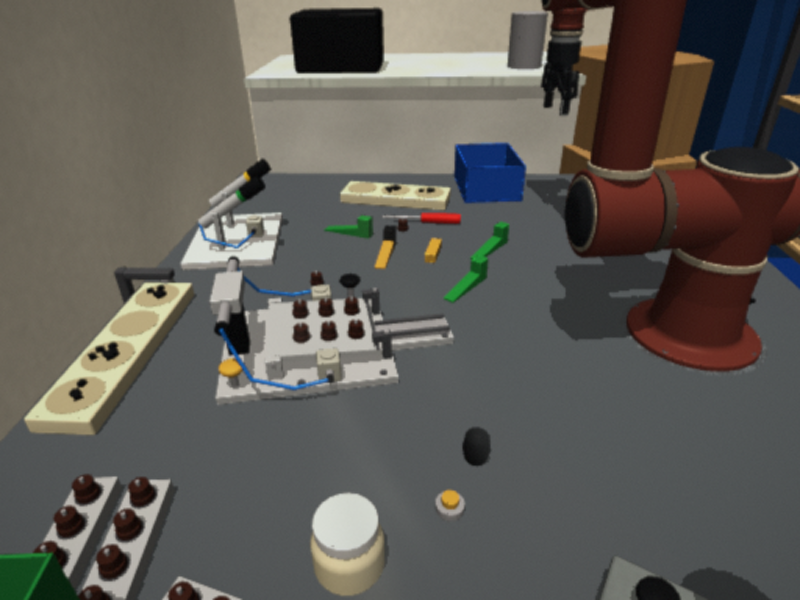

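The top view shows three kinds of candidate. The yellow wedge with the black block is at (530,303), the plain yellow block (the parallel) is at (537,357), and the green look-alikes are at (590,256), (462,390) and (551,426). Only the first is brass with a black grip. The runway's near end is at (377,366) and the plate edge is at about (369,300). I'll confirm this in an enlarged crop.

```bash
python3 - <<'E'
from h import *
im=cv2.imread("pics/top.png")[130:245,190:370]
cv2.imwrite("pics/crop1.png",cv2.resize(im,None,fx=4.4,fy=4.4,interpolation=cv2.INTER_CUBIC))
E
```

```text
(no output)
```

View pics/crop1.png

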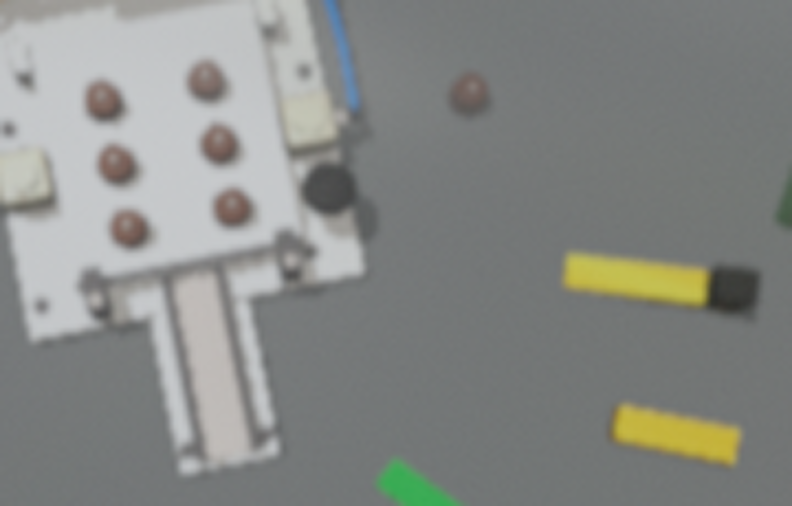

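The crop confirms the brass wedge with the black block: tip at (566,271), block at (735,288). The plain parallel is at (677,434). The runway floor runs from (230,460) to the plate edge at (195,272).

```bash
python3 - <<'E'
from h import *
o,d=load("pics/top.pkl")
f=lambda u,v,z:px2w(o,d,190+u/4.4-.4,130+v/4.4-.4,z)
tip=f(566,271,.002); b=f(734,288,.048); bj=f(709,289,.022)
print("tip",tip,"blk",b,"front",bj,np.linalg.norm((tip-b)[:2]),np.degrees(np.arctan2(*(tip-b)[1::-1])))
e=f(230,462,.022); m=f(195,270,.022+.018); m2=f(195,270,.022); x=(m2-e)[:2]
print("end",e,"m",m,m2,np.linalg.norm((m-e)[:2]),np.linalg.norm(x),np.degrees(np.arctan2(x[1],x[0])))
# plate edge corners
a=f(108,283,.048);c=f(285,245,.048);print("edge",a,c,np.linalg.norm(a-c),np.degrees(np.arctan2(*(c-a)[1::-1]))+90)
print(R.from_rotvec(o["tool_rot"]).as_matrix())
import pprint;ow,dw=snap("wrist","pics/w0.png");print(np.array(dw["mount"]).round(3),dw["fx"],ow["tool_pos"])
E
```

```text
tip [ 0.5710134  -0.21904031  0.002     ] blk [ 0.55369542 -0.32502549  0.048     ] front [ 0.55704614 -0.31552339  0.022     ] 0.10739074233524515 80.7198800941303
end [0.42812027 0.01740642 0.022     ] m [0.55846207 0.04472167 0.04      ] [0.56163328 0.04545045 0.022     ] 0.13317322899428322 0.13642650897648403 11.86236744527151
edge [0.54657931 0.10345472 0.048     ] [ 0.57597768 -0.01675638  0.048     ] 0.12375367964299762 13.742311227113518
[[ 9.68210722e-01  2.50135787e-01 -2.94009542e-04]
 [ 2.50135863e-01 -9.68208650e-01  2.01485721e-03]
 [ 2.19325312e-04 -2.02434868e-03 -9.99997927e-01]]
[[ 0.001 -0.944 -0.329  0.085]
 [ 1.     0.001  0.002  0.   ]
 [-0.001 -0.329  0.944 -0.159]
 [ 0.     0.     0.     1.   ]] 324.50206889062406 [ 0.15623877 -0.60454574  0.21349314]
```

Request:
servo_tool --increments '[[[8.5,4.5,-1.7,0,-8],[8.5,9,-3.4,0,-16],[8.5,13.5,-5.1,0,-24],[8.5,18,-6.8,0,-32],[8.5,22.5,-8.5,0,-40]]]' --newtons 60

```text
t: 0.65
tool_pos: [0.3541, -0.4651, 0.2143]
tool_rot: [-2.789, -1.446, -0.0]
contact_force: [0.0, -1.2, -0.2]
opening: 0.085
grip_force: 0.0
```

Request:
servo_tool --increments '[[[8.5,4.5,1.6,0,-6],[8.5,9,3.2,0,-12],[8.5,13.5,4.9,0,-18],[8.5,18,6.5,0,-26],[8.5,22.8,8.2,0,-26]]]'

```text
t: 1.15
tool_pos: [0.5525, -0.3277, 0.2143]
tool_rot: [-2.396, -2.032, 0.0]
contact_force: [0.1, -0.6, 0.7]
opening: 0.0852
grip_force: 0.0
```

Request:
servo_tool --increments '[[[8.5,0,0,0,0],[8.5,0,0,0,0]]]'

```text
t: 1.35
tool_pos: [0.5518, -0.3282, 0.2139]
tool_rot: [-2.395, -2.032, 0.001]
contact_force: [-0.2, -0.1, -0.4]
opening: 0.0849
grip_force: 0.0
```

```bash
python3 - <<'E'
from h import *
o,d=snap("wrist","pics/w1.png"); print(o["tool_pos"],o["tool_rot"])
cv2.imwrite("pics/w1b.png",cv2.resize(d["img"][:,:,::-1],(800,600),interpolation=cv2.INTER_CUBIC))
E
```

```text
[ 0.55181984 -0.32815622  0.21392732] [-2.39503234e+00 -2.03152357e+00  1.21196616e-03]
```

View pics/w1b.png

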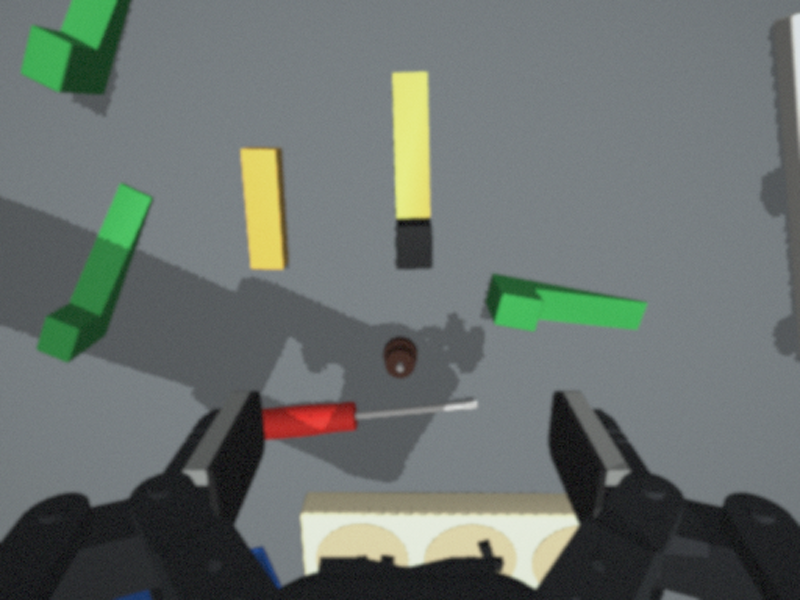

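The wrist view shows the wedge clear of its neighbours: tip edge (394–428, 72), block's top rear edge (398–432, 268). The parallel is to the left and the connector is behind the block at (400,357).

```bash
cat >> h.py <<'E'
def intool(o,p):
    return R.from_rotvec(o["tool_rot"]).as_matrix().T@(np.array(p)-o["tool_pos"])*100
E
python3 - <<'E'
from h import *
o,d=load("pics/w1.pkl")
f=lambda u,v,z:px2w(o,d,u*.64-.2,v*.64-.2,z)
tip=f(411,72,.003); rear=f(415,268,.048); 
x=(tip-rear)/np.linalg.norm((tip-rear)[:2]); x[2]=0; print(np.linalg.norm((tip-rear)[:2]),np.degrees(np.arctan2(x[1],x[0])))
for n,p in dict(tip=tip,rear=rear,c1=tip-.11*x,c2=rear+.015*x).items(): print(n,p,intool(o,p))
print(intool(o,f(400,357,.03)))
t=R.from_rotvec(o["tool_rot"]).as_matrix()[:,0];print(np.degrees(np.arctan2(t[1],t[0])))
E
```

```text
0.12383071758482077 81.9252170208143
tip [ 0.57278943 -0.21994373  0.003     ] [11.01703012  0.33024148 21.09303203]
rear [ 0.55539549 -0.34254674  0.048     ] [-1.36249658  0.60858547 16.59188667]
c1 [ 0.55733823 -0.32885315  0.003     ] [1.99245546e-02 5.82566864e-01 2.10920114e+01]
c2 [ 0.55750247 -0.32769546  0.048     ] [ 0.13710873  0.57417747 16.59202585]
[-8.88057158 -0.43655395 18.39273466]
80.61080701647181
```

Request:
servo_tool --increments '[[[4.8,0.1,0.58,3,-1.3],[4.8,0.1,0.58,6,-1.3],[4.8,0.1,0.58,9,-1.3],[4.8,0.1,0.58,11.5,-1.3],[4.8,0.1,0.58,14,-1.3]]]'

```text
t: 1.9
tool_pos: [0.5555, -0.3304, 0.0733]
tool_rot: [-2.377, -2.053, 0.001]
contact_force: [-0.3, -1.3, 0.5]
opening: 0.0481
grip_force: 0.0
```

Request:
servo_tool --increments '[[[4.8,0,0,2,0],[4.8,0,0,3.5,0],[4.8,0,0,4.3,0],[4.8,0,0,4.4,0],[4.8,0,0,4.4,0]]]'

```text
t: 2.4
tool_pos: [0.5575, -0.3298, 0.0314]
tool_rot: [2.375, 2.055, 0.0]
contact_force: [0.6, 0.2, -0.0]
opening: 0.048
grip_force: 0.0
```

Request:
servo_tool --increments '[[[2.0,0,0,0,0],[2.0,0,0,0,0],[2.0,0,0,0,0],[2.0,0,0,0,0],[2.0,0,0,0,0]]]' --newtons 60

```text
t: 2.9
tool_pos: [0.5577, -0.3294, 0.0315]
tool_rot: [2.374, 2.056, 0.0]
contact_force: [-0.7, -0.2, 2.9]
opening: 0.0201
grip_force: 1.6
```

Request:
servo_tool --increments '[[[0,0,0,0,0],[0,0,0,0,0],[0,0,0,0,0],[0,0,0,0,0]]]' --newtons 60

```text
t: 3.3
tool_pos: [0.5573, -0.3295, 0.0314]
tool_rot: [2.374, 2.056, -0.001]
contact_force: [-2.0, 0.0, 5.4]
opening: 0.0001
grip_force: 2.8
```

```bash
python3 - <<'E'
from h import *
o,d=snap("wrist","pics/w2.png"); print(o["opening"],o["grip_force"],o["contact_force"],o["tool_pos"])
cv2.imwrite("pics/w2b.png",cv2.resize(d["img"][:,:,::-1],(640,480),interpolation=cv2.INTER_CUBIC))
E
```

```text
6.0968156844765416e-05 2.7991611510515213 [-1.99818185  0.01989949  5.35502004] [ 0.55732977 -0.32947292  0.03139195]
```

View pics/w2b.png

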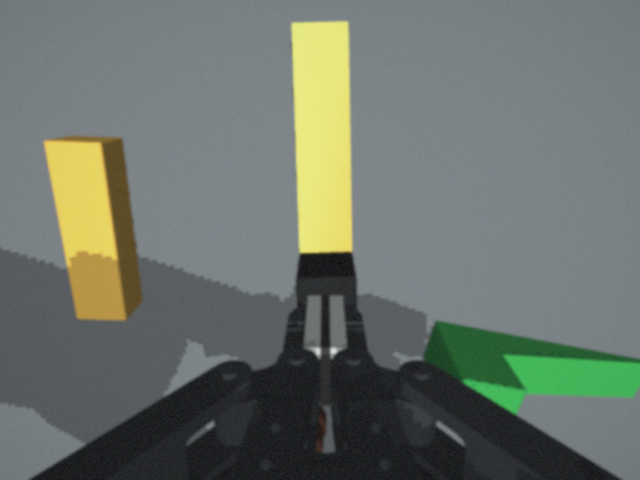

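The fingers closed to zero. The block's front face spans v 253–275, and the closed fingertips are at (325, 297–350), apparently behind or on the block. I'll check this with a projection.

```bash
python3 - <<'E'
from h import *
o,d=load("pics/w2.pkl"); s=1.25
Rt=R.from_rotvec(o["tool_rot"]).as_matrix()
for n,p in dict(tcp=(0,0,0),tipend=(0,0,.019)).items(): print(n,np.array(w2px(o,d,o["tool_pos"]+Rt@np.array(p)))*s)
f=lambda u,v,z:px2w(o,d,u*.8-.1,v*.8-.1,z)
for n,(u,v,z) in dict(tip=(320,22,.003),junction=(326,253,.022),fronttop=(326,276,.048)).items(): print(n,intool(o,f(u,v,z)), f(u,v,z))
for k in (-1.5,1.5):print(k,np.array(w2px(o,d,o["tool_pos"]+Rt@np.array([k/100,0,.031-.048])))*s)
E
```

```text
tcp [324.39365394 293.8082023 ]
tipend [324.41536744 275.12135035]
tip [11.09448303 -0.19787518  2.83207974] [ 0.57122093 -0.21940171  0.003     ]
junction [1.55189125 0.06447586 0.9382144 ] [ 0.56018531 -0.3142114   0.022     ]
fronttop [ 1.65771592  0.05672989 -1.66185495] [ 0.56025813 -0.31313592  0.048     ]
-1.5 [324.34035946 346.05559534]
1.5 [324.40180817 280.00609826]
```

```bash
python3 - <<'E'
from h import *
o,d=snap("side","pics/side2.png")
print(w2px(o,d,o["tool_pos"]))
u,v=map(int,w2px(o,d,o["tool_pos"]))
im=d["img"][max(0,v-35):v+35,u-50:u+50,::-1]
cv2.imwrite("pics/s2b.png",cv2.resize(im,None,fx=7,fy=7,interpolation=cv2.INTER_CUBIC))
E
```

```text
(np.float64(249.0792153852011), np.float64(149.45892029710254))
```

View pics/s2b.png

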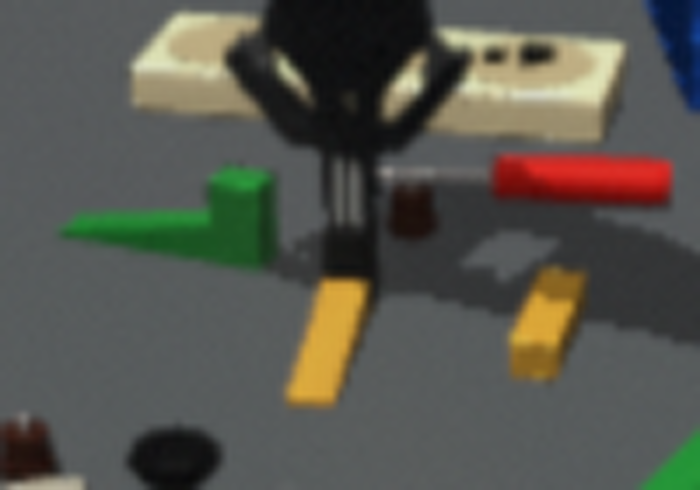

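Request:
servo_tool --increments '[[[4.8,0,0,0,0],[4.8,0,0,0,0],[4.8,0,0,0,0]]]'

```text
t: 3.7
tool_pos: [0.5567, -0.3287, 0.0298]
tool_rot: [-2.374, -2.056, 0.0]
contact_force: [-0.1, 0.4, 0.4]
opening: 0.0431
grip_force: 0.0
```

```bash
python3 - <<'E'
from h import *
o,d=snap("wrist","pics/w3.png"); print(o["opening"],o["grip_force"],o["contact_force"],o["tool_pos"])
cv2.imwrite("pics/w3b.png",cv2.resize(d["img"][:,:,::-1],(800,600),interpolation=cv2.INTER_CUBIC))
E
```

```text
0.04309940457077788 0.0 [-0.10950976  0.43767825  0.36162134] [ 0.55671848 -0.32866378  0.02982664]
```

View pics/w3b.png

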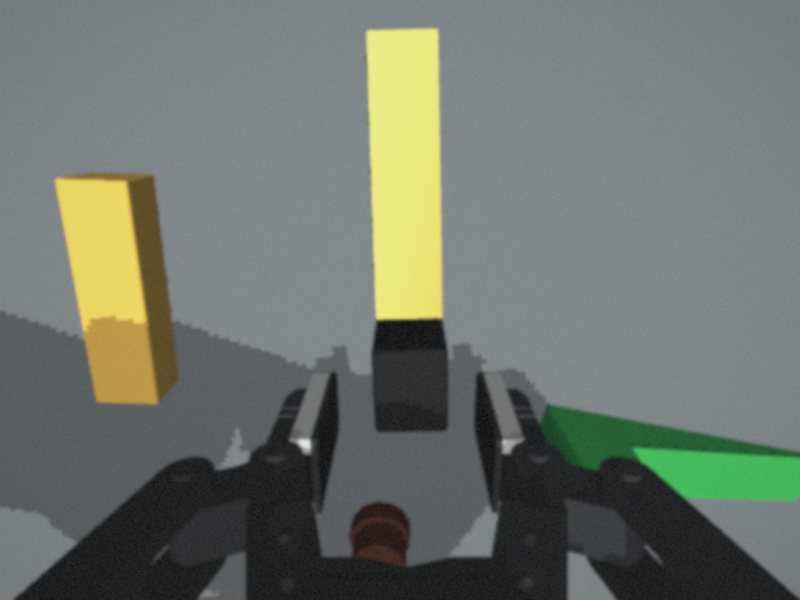

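The pads' ends are at (325,375) and (490,375). By projection that puts them about 18 mm behind the TCP, level with the block's top, so the fingers closed just above the block and the real fingertips are higher than stated. The block itself is centred at (410,390) and hasn't been disturbed. I'll go down carefully, watching the force.

Request:
servo_tool --increments '[[[4.8,0.1,0.2,0.5,0],[4.8,0.1,0.2,1.0,0],[4.8,0.1,0.2,1.4,0],[4.8,0.1,0.2,1.4,0]]]'

```text
t: 4.15
tool_pos: [0.5585, -0.3277, 0.0151]
tool_rot: [-2.373, -2.055, 0.001]
contact_force: [-0.0, -0.4, 0.0]
opening: 0.0481
grip_force: 0.0
```

Request:
servo_tool --increments '[[[4.8,0,0,0.4,0],[4.8,0,0,0.8,0],[4.8,0,0,1.2,0],[4.8,0,0,1.2,0]]]'

```text
t: 4.55
tool_pos: [0.5588, -0.328, 0.0037]
tool_rot: [-2.374, -2.056, 0.0]
contact_force: [0.1, 0.2, 0.1]
opening: 0.048
grip_force: 0.0
```

Request:
servo_tool --increments '[[[1.5,0,0,0,0],[1.5,0,0,0,0],[1.5,0,0,0,0],[1.5,0,0,0,0],[1.5,0,0,0,0]]]' --newtons 50

```text
t: 5.05
tool_pos: [0.5596, -0.3286, 0.0049]
tool_rot: [2.374, 2.056, 0.0]
contact_force: [-0.2, -1.1, 0.7]
opening: 0.0235
grip_force: 49.9
```

Gripped at 23.5 mm with 50 N. Next I'll lift the wedge and carry it over the runway.

Request:
servo_tool --increments '[[[1.5,0,0,-1.5,0],[1.5,0,0,-4,0],[1.5,0,0,-7,0],[1.5,1,-0.5,-10,0],[1.5,3,-1.5,-12.5,0]]]'

```text
t: 5.55
tool_pos: [0.5491, -0.2975, 0.1323]
tool_rot: [2.374, 2.053, 0.001]
contact_force: [1.3, -0.3, -2.8]
opening: 0.0236
grip_force: 49.6
```

Request:
servo_tool --increments '[[[1.5,3,-1.3,0,7],[1.5,7,-3,0,14],[1.5,11,-4.8,0,21],[1.5,15,-6.6,0,28],[1.5,19,-8.4,0,35]]]'

```text
t: 6.05
tool_pos: [0.4918, -0.0949, 0.13]
tool_rot: [-2.887, -1.239, -0.0]
contact_force: [0.7, 0.8, -2.8]
opening: 0.0234
grip_force: 49.6
```

Request:
servo_tool --increments '[[[1.5,1.5,-2.5,0,7],[1.5,3.2,-5.2,0,14],[1.5,4.8,-7.8,0,21],[1.5,6.4,-10.4,0,28],[1.5,6.4,-10.4,0,34]]]'

```text
t: 6.55
tool_pos: [0.4593, 0.0242, 0.1298]
tool_rot: [-3.121, -0.348, 0.001]
contact_force: [0.2, 0.8, -2.8]
opening: 0.0231
grip_force: 49.7
```

Request:
servo_tool --increments '[[[1.5,0,0,0,0],[1.5,0,0,0,0]]]'

```text
t: 6.75
tool_pos: [0.4607, 0.0212, 0.13]
tool_rot: [3.122, 0.353, 0.0]
contact_force: [0.7, 0.3, -2.1]
opening: 0.0232
grip_force: 49.5
```

```bash
python3 - <<'E'
from h import *
o,d=snap("wrist","pics/w4.png"); print(o["tool_pos"],o["tool_rot"],o["contact_force"])
cv2.imwrite("pics/w4b.png",cv2.resize(d["img"][:,:,::-1],(800,600),interpolation=cv2.INTER_CUBIC))
E
```

```text
[0.46072968 0.02124728 0.12995868] [3.12150362e+00 3.53120727e-01 2.13445527e-04] [ 0.69441792  0.30253532 -2.05962125]
```

View pics/w4b.png

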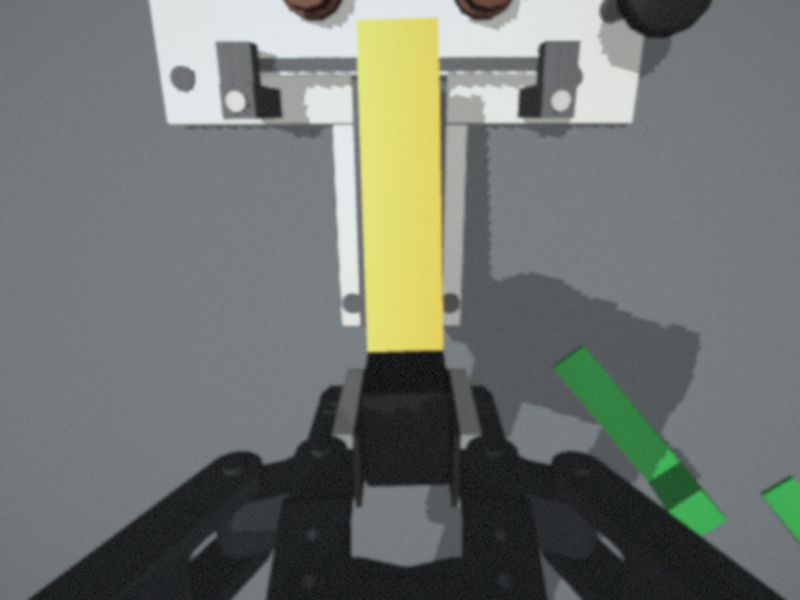

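The wrist view shows the wedge in the grip, tip edge (358–437, 18) and junction at (405,352). The runway tongue's edges run from (342,325)/(460,325) to (332,124)/(468,124), the plate's top edge is along v≈58 with its lower edge at 72, and the toes are at (237,80) and (560,80).

```bash
python3 - <<'E'
from h import *
o,d=load("pics/w4.pkl")
f=lambda u,v,z:intool(o,px2w(o,d,u*.64-.2,v*.64-.2,z))
for n,a in dict(tip=(397.5,18,.128),junc=(405.5,352,.147),nearL=(342,325,.0275),nearR=(460,325,.0275),nearL15=(342,325,.015),nearR15=(460,325,.015),farL=(332,124,.015),farR=(468,124,.015),
  plL=(258,58,.0415),plR=(540,58,.0415),pbL=(258,72,.0295),pbR=(540,72,.0295),toeL=(237,42,.0625),toeR=(560,42,.0625),edgeL=(168,124,.015),edgeR=(633,124,.015),chL=(355,76,.0275),chR=(445,76,.0275)).items(): print(n,f(*a).round(2))
E
```

```text
tip [11.02 -0.18  0.2 ]
junc [ 1.5   0.05 -1.7 ]
nearL [-2.71 -3.5  10.24]
nearR [-2.7   3.1  10.25]
nearL15 [-3.24 -3.67 11.49]
nearR15 [-3.24  3.25 11.5 ]
farL [ 7.95 -3.73 11.5 ]
farR [ 7.96  3.25 11.5 ]
plL [10.79 -6.52  8.85]
plR [10.81  6.04  8.85]
pbL [10.3  -6.9  10.05]
pbR [10.32  6.38 10.05]
toeL [11.18 -6.76  6.75]
toeR [11.2   6.29  6.75]
edgeL [  7.94 -12.14  11.49]
edgeR [ 7.97 11.73 11.5 ]
chL [10.15 -2.36 10.25]
chR [10.15  1.92 10.25]
```

Request:
servo_tool --increments '[[[1.5,-2,-0.3,1,1.4],[1.5,-2,-0.3,3.5,1.4],[1.5,-2,-0.3,6,1.4],[1.5,-2,-0.3,7.5,1.4],[1.5,-2,-0.3,8.5,1.4]]]'

```text
t: 7.3
tool_pos: [0.4398, 0.0193, 0.0432]
tool_rot: [-3.126, -0.311, 0.003]
contact_force: [0.7, 0.5, -1.8]
opening: 0.0235
grip_force: 49.5
```

Request:
servo_tool --increments '[[[1.5,0,0,0.5,0],[1.5,0,0,0.9,0],[1.5,0,0,1.2,0],[1.5,0,0,1.2,0]]]'

```text
t: 7.7
tool_pos: [0.441, 0.0198, 0.0329]
tool_rot: [3.126, 0.312, 0.001]
contact_force: [-0.3, -1.1, -2.5]
opening: 0.0231
grip_force: 49.5
```

```bash
python3 - <<'E'
from h import *
o,d=snap("wrist","pics/w5.png"); print(o["tool_pos"],o["tool_rot"],o["contact_force"],o["wrist_torque"])
cv2.imwrite("pics/w5b.png",cv2.resize(d["img"][:,:,::-1],(800,600),interpolation=cv2.INTER_CUBIC))
E
```

```text
[0.44096025 0.01978766 0.03285708] [3.12596767e+00 3.11793493e-01 6.78687419e-04] [-0.29242022 -1.06586835 -2.477233  ] [-0.01589534  0.09268419  0.04310779]
```

View pics/w5b.png

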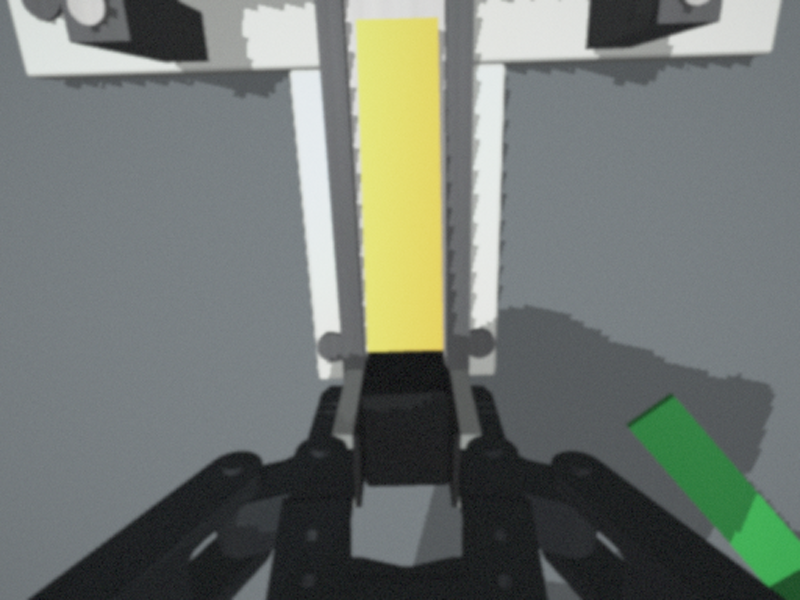

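The wedge sits between the cheeks. At the tip, the gaps are 13 px on the left and 8 px on the right, so a nudge of about 0.8 mm left centres it. Then I'll lower it.

Request:
servo_tool --increments '[[[1.5,0,-0.08,0,0],[1.5,0,-0.08,0.2,0],[1.5,0,-0.08,0.35,0],[1.5,0,-0.08,0.45,0],[1.5,0,-0.08,0.45,0]]]'

```text
t: 8.25
tool_pos: [0.4403, 0.0207, 0.0279]
tool_rot: [-3.126, -0.312, 0.001]
contact_force: [-0.3, 0.2, -2.7]
opening: 0.0231
grip_force: 49.5
```

Request:
servo_tool --increments '[[[1.5,0,0,0.08,0],[1.5,0,0,0.16,0],[1.5,0,0,0.16,0]]]'

```text
t: 8.55
tool_pos: [0.441, 0.0206, 0.0271]
tool_rot: [3.126, 0.312, 0.001]
contact_force: [-1.9, 0.1, 2.5]
opening: 0.0235
grip_force: 50.1
```

Request:
servo_tool --increments '[[[3.2,0,0,0,0],[3.2,0,0,0,0],[3.2,0,0,0,0]]]'

```text
t: 8.85
tool_pos: [0.4407, 0.0206, 0.0266]
tool_rot: [3.126, 0.311, 0.001]
contact_force: [0.3, -0.7, -0.4]
opening: 0.0318
grip_force: 0.0
```

Request:
servo_tool --increments '[[[1.5,0,0,0,0],[1.5,0,0,0,0],[1.5,0,0,0,0],[1.5,0,0,0,0]]]' --newtons 40

```text
t: 9.25
tool_pos: [0.4408, 0.0206, 0.0267]
tool_rot: [3.126, 0.312, 0.001]
contact_force: [-0.0, -0.2, 1.0]
opening: 0.0236
grip_force: 39.7
```

Request:
servo_tool --increments '[[[1.5,0.4,-0.01,0,0],[1.5,0.8,-0.02,0,0],[1.5,1.2,-0.03,0,0],[1.5,1.6,-0.04,0,0],[1.5,2.0,-0.05,0,0]]]'

```text
t: 9.75
tool_pos: [0.4605, 0.0251, 0.0267]
tool_rot: [3.126, 0.312, -0.0]
contact_force: [-2.3, -0.3, 4.8]
opening: 0.0234
grip_force: 40.0
```

Request:
servo_tool --increments '[[[1.5,0.3,-0.01,0,0],[1.5,0.6,-0.02,0,0],[1.5,0.6,-0.02,0,0]]]'

```text
t: 10.05
tool_pos: [0.4668, 0.0266, 0.0267]
tool_rot: [3.126, 0.312, 0.002]
contact_force: [0.2, -0.3, 3.0]
opening: 0.0232
grip_force: 40.0
```

Request:
servo_tool --increments '[[[1.5,0.3,-0.01,0,0],[1.5,0.6,-0.015,0,0],[1.5,0.8,-0.02,0,0],[1.5,1.0,-0.025,0,0],[1.5,1.0,-0.025,0,0]]]'

```text
t: 10.55
tool_pos: [0.4746, 0.0284, 0.0267]
tool_rot: [3.126, 0.312, -0.006]
contact_force: [-8.2, -1.8, 9.4]
opening: 0.0237
grip_force: 40.7
```

Request:
servo_tool --increments '[[[3.0,0,0,0,0],[3.0,0,0,-0.05,0],[3.0,0,0,-0.05,0]]]'

```text
t: 10.85
tool_pos: [0.4754, 0.0288, 0.0266]
tool_rot: [-3.126, -0.312, 0.0]
contact_force: [0.4, 0.5, -0.8]
opening: 0.03
grip_force: 0.0
```

Request:
servo_tool --increments '[[[1.5,0,0,0,0],[1.5,0,0,0,0],[1.5,0,0,0,0],[1.5,0,0,0,0]]]'

```text
t: 11.25
tool_pos: [0.4754, 0.0289, 0.0268]
tool_rot: [-3.126, -0.312, 0.0]
contact_force: [-0.1, 1.1, -0.8]
opening: 0.023
grip_force: 39.4
```

Request:
servo_tool --increments '[[[1.5,0.2,-0.005,0,0],[1.5,0.4,-0.01,0,0],[1.5,0.6,-0.015,0,0],[1.5,0.8,-0.02,0,0],[1.5,0.8,-0.02,0,0]]]'

```text
t: 11.75
tool_pos: [0.4823, 0.03, 0.0268]
tool_rot: [3.125, 0.312, -0.006]
contact_force: [-5.0, -1.0, 4.6]
opening: 0.0236
grip_force: 39.7
```

Request:
servo_tool --increments '[[[1.5,0.3,-0.008,0,0],[1.5,0.6,-0.015,-0.01,0],[1.5,0.9,-0.022,-0.02,0],[1.5,1.2,-0.03,-0.03,0],[1.5,1.2,-0.03,-0.03,0]]]'

```text
t: 12.25
tool_pos: [0.4941, 0.0328, 0.0268]
tool_rot: [3.126, 0.311, -0.005]
contact_force: [-4.6, -1.7, 1.1]
opening: 0.0233
grip_force: 39.5
```

Request:
servo_tool --increments '[[[1.5,0.2,-0.005,0,0],[1.5,0.4,-0.01,0,0],[1.5,0.6,-0.015,0,0],[1.5,0.6,-0.015,0,0]]]'

```text
t: 12.65
tool_pos: [0.4998, 0.0341, 0.0268]
tool_rot: [3.126, 0.311, -0.005]
contact_force: [-5.6, -1.3, 2.3]
opening: 0.0238
grip_force: 39.4
```

Request:
servo_tool --increments '[[[1.5,0.1,-0.002,0,0],[1.5,0.2,-0.005,0,0],[1.5,0.3,-0.007,0,0],[1.5,0.4,-0.01,0,0],[1.5,0.4,-0.01,0,0]]]'

```text
t: 13.15
tool_pos: [0.5035, 0.035, 0.0268]
tool_rot: [3.126, 0.311, -0.006]
contact_force: [-6.2, -1.7, 2.3]
opening: 0.0237
grip_force: 39.4
```

Request:
servo_tool --increments '[[[1.5,0.1,-0.002,0,0],[1.5,0.2,-0.005,0,0],[1.5,0.2,-0.005,0,0],[1.5,0.2,-0.005,0,0]]]'

```text
t: 13.55
tool_pos: [0.5055, 0.0354, 0.0268]
tool_rot: [3.126, 0.311, -0.005]
contact_force: [-5.4, -1.0, 3.1]
opening: 0.0235
grip_force: 39.4
```

Request:
servo_tool --increments '[[[1.5,0.1,-0.002,0,0],[1.5,0.2,-0.005,0,0],[1.5,0.2,-0.005,0,0],[1.5,0.2,-0.005,0,0]]]'

```text
t: 13.95
tool_pos: [0.5074, 0.0359, 0.0268]
tool_rot: [3.126, 0.311, -0.006]
contact_force: [-5.8, -2.2, 2.8]
opening: 0.0232
grip_force: 39.4
```

Request:
servo_tool --increments '[[[1.5,0.1,-0.002,0,0],[1.5,0.15,-0.004,0,0],[1.5,0.15,-0.004,0,0],[1.5,0.15,-0.004,0,0]]]'

```text
t: 14.35
tool_pos: [0.5087, 0.0362, 0.0268]
tool_rot: [3.126, 0.312, -0.006]
contact_force: [-5.9, -1.1, 3.4]
opening: 0.0237
grip_force: 39.5
```

Request:
servo_tool --increments '[[[1.5,0.1,-0.002,0,0],[1.5,0.1,-0.002,0,0],[1.5,0.1,-0.002,0,0]]]'

```text
t: 14.65
tool_pos: [0.5098, 0.0364, 0.0268]
tool_rot: [3.126, 0.311, -0.006]
contact_force: [-5.5, -0.8, 2.3]
opening: 0.0234
grip_force: 39.4
```

Request:
servo_tool --increments '[[[1.5,0.1,-0.002,0,0],[1.5,0.15,-0.004,0,0],[1.5,0.15,-0.004,0,0],[1.5,0.15,-0.004,0,0]]]'

```text
t: 15.05
tool_pos: [0.5112, 0.0368, 0.0268]
tool_rot: [3.126, 0.311, -0.006]
contact_force: [-6.6, -1.2, 3.4]
opening: 0.0233
grip_force: 39.5
```

Request:
servo_tool --increments '[[[1.5,0.1,-0.002,0,0],[1.5,0.1,-0.002,0,0],[1.5,0.1,-0.002,0,0]]]'

```text
t: 15.35
tool_pos: [0.5122, 0.037, 0.0268]
tool_rot: [3.126, 0.311, -0.006]
contact_force: [-5.2, -0.9, 2.4]
opening: 0.0234
grip_force: 39.4
```

Request:
servo_tool --increments '[[[1.5,0.1,-0.002,0,0],[1.5,0.1,-0.002,0,0],[1.5,0.1,-0.002,0,0]]]'

```text
t: 15.65
tool_pos: [0.5132, 0.0372, 0.0268]
tool_rot: [3.126, 0.311, -0.006]
contact_force: [-5.9, -1.8, 2.1]
opening: 0.0231
grip_force: 39.4
```

Request:
servo_tool --increments '[[[1.5,0.1,-0.002,0,0],[1.5,0.1,-0.002,0,0],[1.5,0.1,-0.002,0,0]]]'

```text
t: 15.95
tool_pos: [0.5142, 0.0374, 0.0268]
tool_rot: [3.126, 0.311, -0.006]
contact_force: [-6.1, -1.6, 2.0]
opening: 0.0235
grip_force: 39.4
```

Request:
servo_tool --increments '[[[1.5,0.1,-0.002,0,0],[1.5,0.1,-0.002,0,0],[1.5,0.1,-0.002,0,0]]]'

```text
t: 16.25
tool_pos: [0.5152, 0.0376, 0.0268]
tool_rot: [3.126, 0.311, -0.006]
contact_force: [-5.6, -1.0, 2.9]
opening: 0.0236
grip_force: 39.4
```

Request:
servo_tool --increments '[[[1.5,0.1,-0.002,0,0],[1.5,0.1,-0.002,0,0],[1.5,0.1,-0.002,0,0]]]'

```text
t: 16.55
tool_pos: [0.5154, 0.0377, 0.0268]
tool_rot: [3.126, 0.312, -0.009]
contact_force: [-9.3, -1.5, 4.9]
opening: 0.0233
grip_force: 39.8
```

Request:
servo_tool --increments '[[[1.5,0.1,-0.002,0,0],[1.5,0.1,-0.002,0,0],[1.5,0.1,-0.002,0,0]]]'

```text
t: 16.85
tool_pos: [0.5157, 0.0378, 0.0268]
tool_rot: [3.125, 0.312, -0.012]
contact_force: [-12.0, -2.8, 7.7]
opening: 0.0234
grip_force: 39.8
```

Request:
servo_tool --increments '[[[1.5,0,0,-0.01,0],[1.5,0,0,-0.02,0],[1.5,0,0,-0.03,0],[1.5,0,0,-0.03,0]]]'

```text
t: 17.25
tool_pos: [0.5157, 0.0378, 0.0268]
tool_rot: [3.125, 0.312, -0.011]
contact_force: [-11.1, -3.7, 6.5]
opening: 0.0235
grip_force: 39.6
```

Request:
servo_tool --increments '[[[1.5,0.03,0,-0.02,0],[1.5,0.03,0,-0.03,0],[1.5,0.03,0,-0.03,0],[1.5,0.03,0,-0.03,0]]]'

```text
t: 17.65
tool_pos: [0.5157, 0.0379, 0.0268]
tool_rot: [3.125, 0.312, -0.012]
contact_force: [-10.2, -1.8, 4.3]
opening: 0.0232
grip_force: 39.4
```

Request:
servo_tool --increments '[[[1.5,0.05,0,0,0],[1.5,0.05,0,0,0],[1.5,0.05,0,0,0],[1.5,0.05,0,0,0]]]'

```text
t: 18.05
tool_pos: [0.5157, 0.0379, 0.0268]
tool_rot: [3.125, 0.312, -0.014]
contact_force: [-12.9, -2.8, 6.8]
opening: 0.023
grip_force: 39.7
```

Request:
servo_tool --increments '[[[4.0,0,0,0,0],[4.0,0,0,0,0],[4.0,0,0,0,0],[4.0,0,0,0,0]]]'

```text
t: 18.45
tool_pos: [0.5199, 0.0386, 0.0282]
tool_rot: [3.126, 0.312, 0.002]
contact_force: [-0.3, -0.7, 0.1]
opening: 0.0403
grip_force: 0.0
```

Request:
servo_tool --increments '[[[4.0,0,0,-1,0],[4.0,0,0,-3,0],[4.0,-0.5,0,-6,0],[4.0,-1.5,0,-9,0],[4.0,-2,0,-10,0]]]'

```text
t: 18.95
tool_pos: [0.5018, 0.0344, 0.1324]
tool_rot: [3.125, 0.312, 0.011]
contact_force: [0.1, -0.2, 0.6]
opening: 0.0399
grip_force: 0.0
```

```bash
python3 - <<'E'
from h import *
o,d=snap("wrist","pics/w6.png"); print(o["tool_pos"],o["tool_rot"],o["contact_force"])
a=cv2.resize(d["img"][:,:,::-1],(400,300),interpolation=cv2.INTER_AREA)
o,s=snap("side","pics/s6.png"); im=s["img"][150:270,130:300,::-1]; b0=load("pics/side2.pkl")[1]["img"][150:270,130:300,::-1]
r=lambda i:cv2.resize(i,(400,300),interpolation=cv2.INTER_CUBIC)
cv2.imwrite("pics/f6.png",np.vstack([np.hstack([r(b0),r(im)]),np.hstack([a,0*a])]))
E
```

```text
[0.50175209 0.0344382  0.13238956] [3.12483246 0.31157547 0.01092592] [ 0.08299334 -0.16913028  0.60137704]
```

View pics/f6.png

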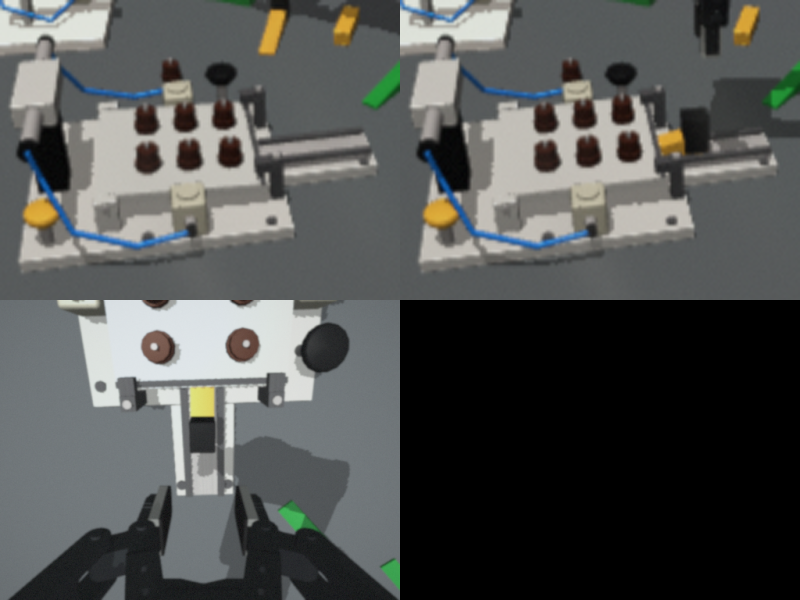

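The plate is level against the toes (side view), and the wedge sits in line in the runway with its block just outside the plate at (203,432). The gripper is clear, so I'm handing the job in.

```bash
python3 -c "
from station import ctrl
print(ctrl.finish_job())"
```

```text
the job is handed in; nothing more can be done
None
```

The wedge is in the runway under the plate's edge, finished with a measured push of about 13 N (you asked for about 12 N) and let go; the plate looks level against its toes, no other object was touched on purpose, and the job was handed in at about 19 s with no verdict returned.

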